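Squeeze a casting mould shut in the quick clamp

ROBOT

A 6-joint arm with a two-finger parallel gripper is mounted at the origin on the work surface. World frame = base frame: x ahead of the robot, y to its left, z up, the work surface at z = 0. Lengths are in mm, angles in rad, forces in N, time in s.
With the tool pointing down it reaches from about 350 to 775 mm from the base axis. Payload 7.3 kg.
Tool frame: the origin (TCP) lies at the very end of the fingers, on their centre line; the grasp point (between the pads) lies bot.grip_point_offset behind it (bot.grip_point_offset is the distance from the TCP to the grasp point, in mm); z points along the fingers, y is the line along which they close (so a half turn about z gives the same grasp; the last joint's range is limited). The gripper opens to 92 mm and grips with 3 to 60 N. Pads are 19 mm wide; open, the fingers measure 130 mm over their backs; the gripper's body (75 mm by 190 mm) begins 47 mm behind the grasp point.
Start: joints at [1.183, 0.342, 1.524, -0, 1.275, -0.146], TCP at [125.696, 509.753, 202.841] pointing down, gripper open.
Joint ranges: [-2.53, 2.53], [-0.77, 2.02], [0.04, 2.7], [-1, 4.14], [0.28, 2.66], [-3.11, 3.11]. Speed limits (rad/s): [2.57, 2.57, 3.14, 3.14, 3.14, 3.14].

INTERFACE

Orientations are given as [roll, pitch, yaw] about the fixed x, y, z axes, in that order (R = Rz(yaw) Ry(pitch) Rx(roll)).
In Python, from plant import bot gives the robot as it stands. The module is installed in compiled form; this text tells all that it offers.
- The arm moves only by the tool carry_out, never from a script. Its argument "plan" is a list of rows, each an object of numbers: "tx", "ty", "tz": the shift along the world's x, y, z in mm; "rx", "ry", "rz": the turn, a rotation vector about the world's x, y, z in rad. A call has 1 to 12 rows; each row shifts and turns the commanded pose from where the row before left it; what a row does not reach is not made up. A row lasts 1/10 s, in which the tool goes at most 50 mm and 8.59 degrees, less where a joint would pass 70% of its speed; a pose out of reach is approached as far as the arm can. A call with a gripper value outside its range is refused whole. "gripper" is the closure, from 0 (fully open) to 1 (shut), set as the call begins (left out, the last holds). The fingers move at their own pace and stop on an object; the grip force is fixed at half the most. Time passes only in rows, so rows that do not move let the fingers close. It gives the time, the measured TCP pose, the force, the opening and the grip force at its end, in the units of the state.
- bot.get_obs(): the state, without advancing time (a new reading comes with each control period).
- bot.capture(name): name is "side" or "top"; returns the picture (420x560x3 uint8, red, green, blue); there is no depth.
- bot.camera_model(name): a dict with "camera_matrix" (3x3 intrinsics, pixels), "R" (3x3) and "t" (3): a world point X has camera coordinates R X + t. Camera axes: x right, y down, z forward; pixel columns grow to the right and rows downward; lengths in mm; the calibration is good to about 2 mm. A picture is of the moment at which its call begins. camera_model takes no time and is no camera call.
- bot.close_job(): hands the job in; it is judged then, once.
The state is a dict: "time": time; "joint_positions": joint angles; "dq": joint speeds; "tau": joint torques, N m; "tool_pos": TCP position; "tcp_rot": TCP orientation; "contact_force": force on the tool from outside, world axes, zero at the start; "moment": the same for the moment, N m; "grip_width": finger opening in mm; "finger_force": force on a finger pad.
Only numpy, scipy, OpenCV 4.12 (cv2) and the standard library are available. Lean on these libraries where they do the work, as an engineer would, in place of code of your own. Each camera call takes 0.05 s, during which the arm holds its last target. There are 200 camera calls.

TASK

Stand the half-open plaster mould upright between the jaws of the bench clamp, its parting gap facing along the bar, and let go of it. Squeeze the clamp's orange trigger again and again until the jaws have pressed the mould fully shut (do not push the moving jaw by hand), then press the red release tab so that the jaw springs fully open. Finally stand the shut mould, gently and upright, on the green mark of the ware board between the two finished moulds, disturbing nothing else.

Things in the scene. Friction and masses are not known exactly. Their poses are not given: they have to be found in the camera images.
- mould_grip (a point): Centre (half-way up) of the plain half of the loose white plaster mould, a block 50 mm (its x) by 36 mm (y) by 62 mm high, z up; grasp it across the 50 mm. An equal block, the sliding half, is carried on its +y side and slides along y: the mould is 72 mm long shut, 72 mm + gap ajar. About 0.3 kg. It starts standing on the white slab, this point 46 mm above the table.
- mould_face (a point): Middle (half-way up, 31 mm above the underside) of the parting face of the plain half, 18 mm in +y from mould_grip; centre of the mould once shut. Same axes.
- mould: The mould: same axes, origin on its underside below mould_face.
- mould_gap (a joint): Open gap between the two mould halves (m): 0 = shut; starts 7 to 12 mm. Stiff: it takes about 5 N to close, and stays where it is left.
- clamp: Quick clamp on a plywood base 100 mm (x) by 360 mm (y), fixed; origin under its centre at table height, z up. Steel bar along y. From +y to -y: moving far jaw, bed, fixed near jaw, trigger, grip, release tab. Jaws 52 mm wide (x), up to 84 mm above the table. Near jaw's pad face at y = +20 mm, its back at +4 mm; black housing behind it 44 mm wide, 52 mm high.
- clamp_bed (a point): Point on the wooden bed's top (36 mm above the table), 50 mm in +y from the near jaw's pad face, on the bar's line. Clamp's axes. The bed is 94 mm wide; the mould stands on it.
- bar (a joint): How far the far jaw is drawn to the near jaw (m). Gap between the pads = 125 mm - this; 0 = fully open; starts 0 to 16 mm; about 53 mm on the shut mould. A ratchet with 7 mm teeth holds it after each squeeze (it slips back up to 7 mm to a tooth); a spring of 3 to 4 N opens it when the release tab is pressed.
- far_jaw: The moving far jaw on the bar (orange pad on black), clamp's axes; its origin is not on the jaw, see far_pad.
- far_pad (a point): Centre of the far jaw's pad face, 60 mm above the table; moves towards -y of the clamp.
- clamp_grip (a point): Where the gripper's centre belongs for squeezing, jaw line along the clamp's y: 95 mm above the table, on the bar's line, fixed; midway between the outer faces of grip and trigger when FULLY squeezed (42 mm apart; 58 mm at rest). Near it and above 85 mm height there is nothing else within 90 mm along y.
- trigger_front (a point): Centre of the outer (+y) face of the upright orange trigger, 22 mm wide (x), 12 mm thick (y), top at 112 mm; 95 mm above the table, 37 mm to +y of clamp_grip at rest, 21 mm fully squeezed. The fixed black grip (30 mm wide in x, 20 mm thick in y, top at 120 mm) has its outer face 21 mm to -y of clamp_grip.
- trigger (a joint): How far the trigger has slid (m) towards the fixed grip (-y of the clamp): 0 at rest, 16 mm fully squeezed. Springs back. Takes 4 to 20 N; a grip of 30 N is ample. A full squeeze walks the jaw about 14 mm; let it back fully to rest each time. One more squeeze on a mould already shut does no harm.
- release_top (a point): Centre of the top of the red release tab, 26 x 26 mm, 75 mm above the table at rest, 76 mm to -y from clamp_grip. Press straight down.
- release (a joint): Travel of the release tab (m): 0 at rest, 8 mm fully down, about 7 N there; the jaw lets go past about 5 mm (trigger at rest) and takes about half a second to spring open. Springs back.
- board_spot (a point): Centre of the green mark (92 mm along the board's x, 70 mm along y) on top of the plywood ware board (300 x 120 mm, 16 mm high, fixed); x along the board, z up. The finished moulds stand about 112 mm to either side along x. The mould fits with its y along the board's x.
- ware_board: The ware board, origin under its centre; same axes as board_spot.
- cup: Terracotta cup, 60 mm across, 55 mm high, at one end of the white slab (300 x 130 x 15 mm, fixed) on which the mould starts; bystander. Slab and ware board lie either side of the clamp; which is on which side varies.
- glaze_jar: Blue jar 52 mm across, 60 mm high, on the white slab; bystander.
- mould_a_mid (a point): Middle of a finished shut mould, 50 x 72 x 62 mm, on the ware board; bystander.
- mould_b_mid (a point): The same, at the other end of the board; bystander.
- brush_grip (a point): Handle of a brush lying before the clamp; bystander.
- rib: Wooden rib 50 x 90 x 12 mm lying beyond the clamp; bystander.
- sprig: Terracotta button 48 mm across, 20 mm high, lying beyond the clamp; bystander.

How it is judged (in metres and radians):
On the way, in this order (a step that is already met when the one before it is completed fails the run):
1. the mould, still ajar, stands upright on the clamp bed between the jaws, gap along the bar, let go of (x of mould_face in the frame of clamp_bed between -0.018 and 0.018 m and y of mould_face in the frame of clamp_bed between -0.02 and 0.045 m and z of mould_face in the frame of clamp_bed between 0.026 and 0.035 m and angle between the y axis of mould and the y axis of clamp, either way round below 0.25 rad and angle between mould's own z axis and vertical below 0.08 rad and value of joint mould_gap above 0.004 m and contact force between the fingers and mould below 0.3 N and linear speed of mould below 0.02 m/s), for 0.2 s.
2. the clamp's jaw has pressed the mould shut (value of joint mould_gap below 0.0015 m and contact force between far_jaw and mould above 3 N and value of joint bar above 0.045 m), for 0.1 s.
3. the release tab has been pressed and the jaw has sprung fully open (value of joint bar below 0.004 m), for 0.2 s.
At the end, for the whole second after the job is handed in: The mould stands upright (within 0.08 rad) and at rest on the ware board, its centre within 25 mm (along and across the board) of the middle of the green mark, its gap under 2 mm; the clamp's jaw is fully open (within 4 mm), trigger and release tab sprung back (x of mould_face in the frame of board_spot between -0.025 and 0.025 m and y of mould_face in the frame of board_spot between -0.025 and 0.025 m and z of mould_face in the frame of board_spot between 0.027 and 0.035 m and angle between mould's own z axis and vertical below 0.08 rad and value of joint each of mould_gap, release below 0.002 m and value of joint bar below 0.004 m and value of joint trigger below 0.003 m and linear speed of mould below 0.02 m/s); the robot touches nothing.
It fails at once if a bystander is shifted more than 25 mm (distance of any of cup, glaze_jar, mould_a_mid, mould_b_mid, brush_grip, rib, sprig from where it was at the start of the episode above 0.025 m).
It fails at once if the robot pushes the moving jaw by hand (over 5 N) (contact force between any of the fingers, the arm and far_jaw above 5 N).
It fails at once if the mould is knocked or dropped onto the ware board (over 45 N) (contact force between mould and ware_board above 45 N).
It fails at once if the mould is tipped over (angle between mould's own z axis and vertical above 0.6 rad).
It also fails if it takes over 72 s, if anything falls off the work surface, if the arm or the gripper's body presses on something with over 40 N, if the wrist force passes 120 N, or if a joint passes its speed limit or range.

## Working session

There is one attempt and no reset: what is moved stays moved. The work goes in short steps, Python scripts to look and compute and a tool call to move; the robot and the scene stay as the last step left them, time stands still between calls to the robot, and variables do not carry over. Pictures are saved under pics/ and viewed, at most 10 in all, crops included, and the job is handed in when it is done.

Besides the shell and the picture viewer there is one more tool, called after "Call:" as name([rows], argument=value, ...), one row to a line, values as JSON. carry_out: Moves the arm, as the interface text tells. Its arguments: {"type":"object","properties":{"plan":{"type":"array"},"gripper":{"type":"number"}},"required":["plan"]}

```bash
mkdir -p pics
python3 - <<'E'
from plant import bot
import cv2,numpy as np
for n in("top","side"):
    im=bot.capture(n); cv2.imwrite(f"pics/{n}0.png",im[:,:,::-1]); m=bot.camera_model(n)
    R=np.array(m["R"]);print(n,m["camera_matrix"],R.round(3),(-R.T@np.array(m["t"])).round(0))
print(bot.get_obs(),bot.grip_point_offset)
E
```

```text
top [[466.89664979   0.         280.18820663]
 [  0.         466.89664979 205.30089708]
 [  0.           0.           1.        ]] [[ 0.028 -1.     0.008]
 [-0.995 -0.028 -0.096]
 [ 0.096 -0.006 -0.995]] [ 423.   13. 1315.]
side [[395.33135826   0.         276.90374206]
 [  0.         395.33135826 211.54140698]
 [  0.           0.           1.        ]] [[ 0.908 -0.418  0.02 ]
 [-0.203 -0.482 -0.852]
 [ 0.366  0.77  -0.523]] [ 222. -696.  576.]
{'time': 0.1, 'joint_positions': array([ 1.18305258e+00,  3.42635484e-01,  1.52487044e+00,  1.46029252e-06,
        1.27542763e+00, -1.45981892e-01]), 'dq': array([-0.00198417, -0.00179737, -0.00334465, -0.00076874, -0.00056467,
       -0.00042807]), 'tau': array([ 2.83793910e-03, -4.32005811e+01, -2.44694871e+01,  7.19965110e-02,
        5.26851055e-02, -7.25234759e-05]), 'tool_pos': array([125.51564233, 509.38399285, 202.24142521]), 'tcp_rot': array([-3.14026621e+00, -1.96435352e-04,  2.89983024e+00]), 'contact_force': array([ 0.20175291, -0.33177361,  0.7801881 ]), 'moment': array([ 0.00260314,  0.06414385, -0.05311453]), 'finger_force': 0.0, 'grip_width': 91.63203440624154} 18.8
```

View pics/top0.png

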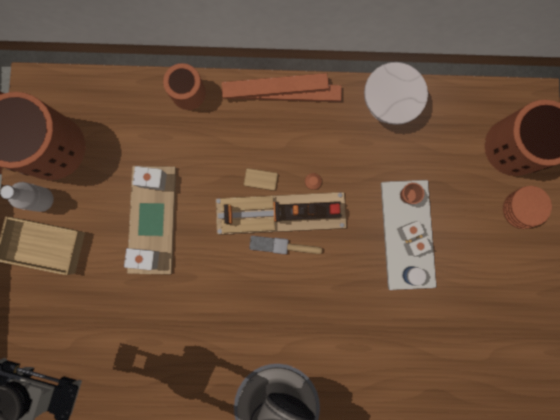

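View pics/side0.png

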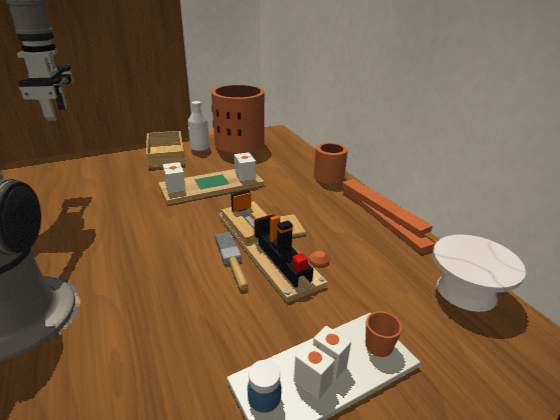

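The top view has the slab on the right, with jar at (417,276), cup at (412,195) and mould halves at (413,231) and (420,247). The clamp is in the middle, with jaw at (231,214) and red tab at (335,210). The ware board is on the left, with the green mark at (151,220).

Run:
```python
import cv2,numpy as np
t=cv2.imread("pics/top0.png");s=cv2.imread("pics/side0.png")
a=cv2.resize(t[185:240,210:350],None,fx=5.7,fy=5.7,interpolation=cv2.INTER_CUBIC)[:280]
b=cv2.resize(t[215:265,390:440],(280,280),interpolation=cv2.INTER_CUBIC)
c=cv2.resize(s[320:400,285:360],(280,300),interpolation=cv2.INTER_CUBIC)
d=np.zeros((590,800,3),np.uint8);d[:280,:a.shape[1]]=a[:, :800];d[290:570,:280]=b;d[288:588,300:580]=c
cv2.imwrite("pics/z0.png",d)
```

```text
(no output)
```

View pics/z0.png

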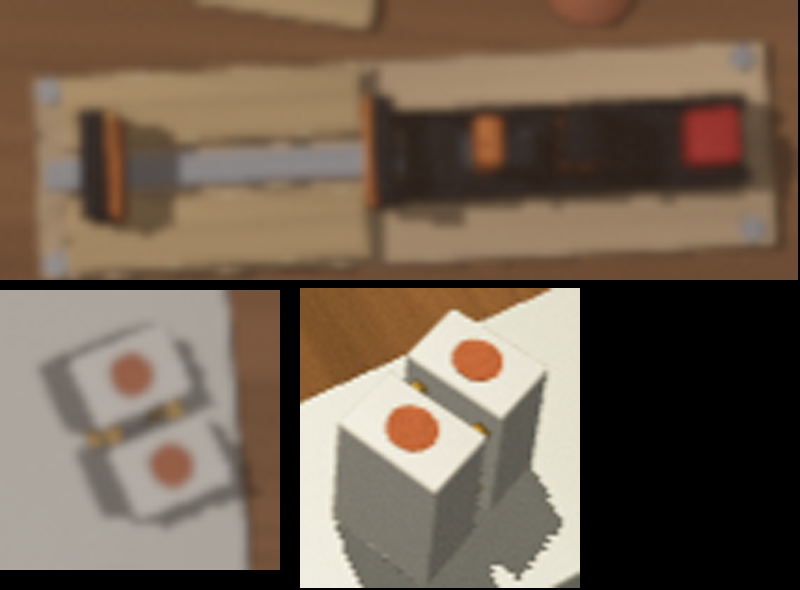

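Crop: both halves carry orange dots with the gap between them (I can't tell which is plain, and either works). The orange trigger, red tab, and pads are all clear for colour masks. Measuring now.

```bash
cat > h.py <<'E'
import cv2,numpy as np
from plant import bot
CM={n:{k:np.array(v) for k,v in bot.camera_model(n).items()} for n in("top","side")}
def ray(n,p):
    m=CM[n];d=m["R"].T@np.linalg.inv(m["camera_matrix"])@np.array([p[0],p[1],1.]);return -m["R"].T@m["t"],d
def on(n,p,z):
    o,d=ray(n,p);return o+d*(z-o[2])/d[2]
def proj(n,X):
    m=CM[n];q=m["camera_matrix"]@(m["R"]@np.array(X,float)+m["t"]);return q[:2]/q[2]
def blobs(im,col,box,amin=5):
    h=cv2.cvtColor(im,cv2.COLOR_RGB2HSV).astype(int);H,S,V=h[...,0],h[...,1],h[...,2]
    m={"orange":(H>=5)&(H<=16)&(S>150)&(V>110),"dot":((H<=12)|(H>=175))&(S>90)&(V>90),"red":((H<=3)|(H>=176))&(S>150)&(V>80),
       "green":(H>=65)&(H<=95)&(S>80)}[col].astype(np.uint8)
    x0,y0,x1,y1=box;k=np.zeros_like(m);k[y0:y1,x0:x1]=m[y0:y1,x0:x1]
    n,_,st,c=cv2.connectedComponentsWithStats(k)
    return [(c[i].round(1),st[i].tolist()) for i in range(1,n) if st[i,4]>=amin]
E
python3 - <<'E'
from h import *
t=cv2.imread("pics/top0.png")[:,:,::-1];s=cv2.imread("pics/side0.png")[:,:,::-1]
def show(n,im,col,box,z,a=5):
    for c,st in blobs(im,col,box,a):print(n,col,c,st,on(n,c,z).round(1))
show("top",t,"dot",(398,218,435,258),77);show("side",s,"dot",(295,328,350,370),77)
show("top",t,"orange",(288,200,303,222),112);show("top",t,"orange",(222,200,240,228),84);show("top",t,"orange",(268,195,282,226),84)
show("top",t,"red",(322,200,345,220),75);show("side",s,"red",(285,250,315,275),70)
show("top",t,"green",(130,190,175,245),16);show("side",s,"green",(185,170,235,195),16)
show("side",s,"orange",(225,185,300,245),98)
E
```

```text
top dot [413.  229.8] [410, 227, 7, 7, 33] [ 487.2 -348.9   77. ]
top dot [432.6 228.6] [432, 227, 2, 4, 5] [ 491.9 -401.1   77. ]
top dot [433.4 232.8] [433, 232, 2, 3, 5] [ 480.8 -403.2   77. ]
top dot [433.5 243.9] [433, 240, 2, 9, 11] [ 451.4 -403.4   77. ]
top dot [420.1 245.9] [417, 243, 7, 7, 35] [ 445.1 -367.8   77. ]
side dot [332.  338.8] [326, 334, 13, 11, 118] [ 489.7 -347.3   77. ]
side dot [314.6 356.9] [308, 351, 14, 13, 138] [ 447.4 -366.2   77. ]
top orange [295.  209.1] [293, 205, 5, 9, 42] [530.3 -32.6 112. ]
top orange [229.5 213.8] [229, 206, 2, 17, 33] [515.4 139.1  84. ]
top orange [274.  205.5] [274, 203, 1, 6, 6] [540.8  22.2  84. ]
top orange [275. 218.] [275, 216, 1, 5, 5] [507.7  18.6  84. ]
top red [334.2 208.5] [329, 203, 11, 11, 97] [ 538.2 -138.7   75. ]
side red [299.1 262. ] [292, 254, 16, 18, 220] [ 535.1 -147.4   70. ]
side green [211.3 181.3] [196, 175, 33, 14, 283] [501.7 366.5  16. ]
side orange [277.1 200.7] [234, 185, 66, 56, 1413] [577.2  51.8  98. ]
side orange [227.5 200.5] [225, 194, 6, 14, 80] [467.4  98.9  98. ]
side orange [258.4 217.3] [253, 216, 12, 4, 14] [5.07e+02 2.00e-01 9.80e+01]
side orange [225.8 229.5] [225, 227, 4, 5, 11] [424.2 -17.7  98. ]
side orange [279.  229.5] [276, 226, 7, 7, 12] [529.1 -62.3  98. ]
side orange [236.3 242.2] [234, 239, 5, 6, 11] [429.2 -70.   98. ]
side orange [295.6 241.2] [292, 238, 8, 7, 53] [ 542.5 -114.6   98. ]
```

Call:
carry_out([
  {"tx": 27, "ty": -26, "rz": -0.1},
  {"tx": 27, "ty": -26, "rz": -0.1},
  {"tx": 27, "ty": -26, "rz": -0.1},
  {"tx": 27, "ty": -26, "rz": -0.1},
  {"tx": 27, "ty": -26, "rz": -0.1},
  {"tx": 27, "ty": -26, "rz": -0.1},
  {"tx": 27, "ty": -26, "rz": -0.1},
  {"tx": 27, "ty": -26, "rz": -0.1},
  {"tx": 27, "ty": -26, "rz": -0.1},
  {"tx": 27, "ty": -26, "rz": -0.1},
  {"tx": 27, "ty": -26, "rz": -0.1},
  {"tx": 27, "ty": -26, "rz": -0.1},
], gripper=0)

```text
invalid input at $.plan[0]: expected keys tx, ty, tz, rx, ry, rz
```

Call:
carry_out([
  {"ty": -46.5, "rz": -0.106},
  {"ty": -46.5, "rz": -0.106},
  {"ty": -46.5, "rz": -0.106},
  {"ty": -46.5, "rz": -0.106},
  {"ty": -46.5, "rz": -0.106},
  {"ty": -46.5, "rz": -0.106},
  {"ty": -46.5, "rz": -0.106},
  {"ty": -46.5, "rz": -0.106},
  {"ty": -46.5, "rz": -0.106},
  {"ty": -46.5, "rz": -0.106},
  {"ty": -46.5, "rz": -0.106},
  {"ty": -46.5, "rz": -0.106},
])

```text
invalid input at $.plan[0]: expected keys tx, ty, tz, rx, ry, rz
```

Run:
```python
from h import *
o=bot.get_obs();print(o["time"],o["tool_pos"],o["tcp_rot"],o["joint_positions"].round(3),o["contact_force"])
# board
t=cv2.imread("pics/top0.png")[:,:,::-1];h=cv2.cvtColor(t,cv2.COLOR_RGB2HSV).astype(int)
print(h[220,151])
g=((t[...,1].astype(int)-t[...,0])>15).astype(np.uint8);k=np.zeros_like(g);k[195:245,130:175]=g[195:245,130:175]
r=cv2.minAreaRect(cv2.findNonZero(k));print(r,on("top",r[0],16))
for c,st in blobs(t,"dot",(120,165,175,270)):print(c,st[4],on("top",c,78).round(1))
s=cv2.imread("pics/side0.png")[:,:,::-1]
for c,st in blobs(s,"dot",(160,150,260,175)):print("side",c,st[4],on("side",c,78).round(1))
```

```text
0.1 [125.51564233 509.38399285 202.24142521] [-3.14026621e+00 -1.96435352e-04  2.89983024e+00] [ 1.183  0.343  1.525  0.     1.275 -0.146] [ 0.20175291 -0.33177361  0.7801881 ]
[ 70  76 108]
((150.76690673828125, 219.0944366455078), (23.43799591064453, 31.0980167388916), 2.38594388961792) [499.58700855 364.19920005  16.        ]
[146.5 176.5] 32 [609.5 365.   78. ]
[124.6 181.3] 21 [594.9 422.6  78. ]
[124.  255.5] 6 [398.2 412.4  78. ]
[138.4 258.7] 34 [390.9 374.2  78. ]
side [236.9 150.8] 73 [607.1 422.2  78. ]
side [244.3 156.9] 17 [612.  368.5  78. ]
side [172.6 167.1] 19 [393.3 378.3  78. ]
```

Call:
carry_out([
  {"tx": 27, "ty": -26, "tz": 0, "rx": 0, "ry": 0, "rz": -0.1},
  {"tx": 27, "ty": -26, "tz": 0, "rx": 0, "ry": 0, "rz": -0.1},
  {"tx": 27, "ty": -26, "tz": 0, "rx": 0, "ry": 0, "rz": -0.1},
  {"tx": 27, "ty": -26, "tz": 0, "rx": 0, "ry": 0, "rz": -0.1},
  {"tx": 27, "ty": -26, "tz": 0, "rx": 0, "ry": 0, "rz": -0.1},
  {"tx": 27, "ty": -26, "tz": 0, "rx": 0, "ry": 0, "rz": -0.1},
  {"tx": 27, "ty": -26, "tz": 0, "rx": 0, "ry": 0, "rz": -0.1},
  {"tx": 27, "ty": -26, "tz": 0, "rx": 0, "ry": 0, "rz": -0.1},
  {"tx": 27, "ty": -26, "tz": 0, "rx": 0, "ry": 0, "rz": -0.1},
  {"tx": 27, "ty": -26, "tz": 0, "rx": 0, "ry": 0, "rz": -0.1},
  {"tx": 27, "ty": -26, "tz": 0, "rx": 0, "ry": 0, "rz": -0.1},
  {"tx": 27, "ty": -26, "tz": 0, "rx": 0, "ry": 0, "rz": -0.1},
], gripper=0)

```text
time: 1.3
tool_pos: [450.4, 196.4, 202.6]
tcp_rot: [-3.141, 0.0, 1.696]
contact_force: [-0.4, 0.6, 0.6]
grip_width: 91.8
finger_force: 0.0
```

Call:
carry_out([
  {"tx": 0, "ty": -46.5, "tz": 0, "rx": 0, "ry": 0, "rz": -0.106},
  {"tx": 0, "ty": -46.5, "tz": 0, "rx": 0, "ry": 0, "rz": -0.106},
  {"tx": 0, "ty": -46.5, "tz": 0, "rx": 0, "ry": 0, "rz": -0.106},
  {"tx": 0, "ty": -46.5, "tz": 0, "rx": 0, "ry": 0, "rz": -0.106},
  {"tx": 0, "ty": -46.5, "tz": 0, "rx": 0, "ry": 0, "rz": -0.106},
  {"tx": 0, "ty": -46.5, "tz": 0, "rx": 0, "ry": 0, "rz": -0.106},
  {"tx": 0, "ty": -46.5, "tz": 0, "rx": 0, "ry": 0, "rz": -0.106},
  {"tx": 0, "ty": -46.5, "tz": 0, "rx": 0, "ry": 0, "rz": -0.106},
  {"tx": 0, "ty": -46.5, "tz": 0, "rx": 0, "ry": 0, "rz": -0.106},
  {"tx": 0, "ty": -46.5, "tz": 0, "rx": 0, "ry": 0, "rz": -0.106},
  {"tx": 0, "ty": -46.5, "tz": 0, "rx": 0, "ry": 0, "rz": -0.106},
  {"tx": 0, "ty": -46.5, "tz": 0, "rx": 0, "ry": 0, "rz": -0.106},
])

```text
time: 2.5
tool_pos: [449.2, -362.0, 202.4]
tcp_rot: [-3.141, 0.0, 0.423]
contact_force: [1.1, -0.9, 0.7]
grip_width: 92.2
finger_force: 0.0
```

Call:
carry_out([
  {"tx": 1, "ty": -1, "tz": -20, "rx": 0, "ry": 0, "rz": 0},
  {"tx": 1, "ty": -1, "tz": -20, "rx": 0, "ry": 0, "rz": 0},
  {"tx": 1, "ty": 0, "tz": -20, "rx": 0, "ry": 0, "rz": 0},
  {"tx": 0, "ty": 0, "tz": -20, "rx": 0, "ry": 0, "rz": 0},
  {"tx": 0, "ty": 0, "tz": -20, "rx": 0, "ry": 0, "rz": 0},
  {"tx": 0, "ty": 0, "tz": -20, "rx": 0, "ry": 0, "rz": 0},
  {"tx": 0, "ty": 0, "tz": -20, "rx": 0, "ry": 0, "rz": 0},
  {"tx": 0, "ty": 0, "tz": -15, "rx": 0, "ry": 0, "rz": 0},
  {"tx": 0, "ty": 0, "tz": -10, "rx": 0, "ry": 0, "rz": 0},
  {"tx": 0, "ty": 0, "tz": -6, "rx": 0, "ry": 0, "rz": 0},
  {"tx": 0, "ty": 0, "tz": 0, "rx": 0, "ry": 0, "rz": 0},
])

```text
time: 3.6
tool_pos: [452.4, -362.0, 31.2]
tcp_rot: [-3.14, 0.0, 0.428]
contact_force: [0.1, -1.5, -0.5]
grip_width: 91.7
finger_force: 0.0
```

Call:
carry_out([
  {"tx": 0, "ty": 0, "tz": 0, "rx": 0, "ry": 0, "rz": 0},
  {"tx": 0, "ty": 0, "tz": 0, "rx": 0, "ry": 0, "rz": 0},
  {"tx": 0, "ty": 0, "tz": 0, "rx": 0, "ry": 0, "rz": 0},
  {"tx": 0, "ty": 0, "tz": 0, "rx": 0, "ry": 0, "rz": 0},
  {"tx": 0, "ty": 0, "tz": 0, "rx": 0, "ry": 0, "rz": 0},
  {"tx": 0, "ty": 0, "tz": 0, "rx": 0, "ry": 0, "rz": 0},
  {"tx": 0, "ty": 0, "tz": 0, "rx": 0, "ry": 0, "rz": 0},
  {"tx": 0, "ty": 0, "tz": 0, "rx": 0, "ry": 0, "rz": 0},
], gripper=1)

```text
time: 4.4
tool_pos: [453.1, -362.9, 32.2]
tcp_rot: [3.14, -0.0, 0.428]
contact_force: [0.9, -2.4, 1.4]
grip_width: 49.9
finger_force: 29.9
```

Call:
carry_out([
  {"tx": 0, "ty": 0, "tz": 8, "rx": 0, "ry": 0, "rz": 0},
  {"tx": 0, "ty": 0, "tz": 15, "rx": 0, "ry": 0, "rz": 0},
  {"tx": 0, "ty": 0, "tz": 20, "rx": 0, "ry": 0, "rz": 0},
  {"tx": 0, "ty": 0, "tz": 20, "rx": 0, "ry": 0, "rz": 0},
  {"tx": 0, "ty": 0, "tz": 20, "rx": 0, "ry": 0, "rz": 0},
  {"tx": 0, "ty": 0, "tz": 20, "rx": 0, "ry": 0, "rz": 0},
  {"tx": 0, "ty": 0, "tz": 20, "rx": 0, "ry": 0, "rz": 0},
  {"tx": 0, "ty": 0, "tz": 15, "rx": 0, "ry": 0, "rz": 0},
  {"tx": 0, "ty": 10, "tz": 2, "rx": 0, "ry": 0, "rz": 0},
  {"tx": 0, "ty": 15, "tz": 0, "rx": 0, "ry": 0, "rz": 0.05},
])

```text
time: 5.4
tool_pos: [452.2, -336.5, 171.5]
tcp_rot: [-3.141, 0.0, 0.478]
contact_force: [-0.1, 0.5, -3.1]
grip_width: 49.9
finger_force: 29.9
```

Call:
carry_out([
  {"tx": 6, "ty": 34, "tz": 0, "rx": 0, "ry": 0, "rz": 0.1},
  {"tx": 6, "ty": 34, "tz": 0, "rx": 0, "ry": 0, "rz": 0.1},
  {"tx": 6, "ty": 34, "tz": 0, "rx": 0, "ry": 0, "rz": 0.1},
  {"tx": 6, "ty": 34, "tz": 0, "rx": 0, "ry": 0, "rz": 0.1},
  {"tx": 6, "ty": 34, "tz": 0, "rx": 0, "ry": 0, "rz": 0.1},
  {"tx": 6, "ty": 34, "tz": 0, "rx": 0, "ry": 0, "rz": 0.1},
  {"tx": 6, "ty": 34, "tz": 0, "rx": 0, "ry": 0, "rz": 0.1},
  {"tx": 6, "ty": 34, "tz": 0, "rx": 0, "ry": 0, "rz": 0.1},
  {"tx": 6, "ty": 34, "tz": 0, "rx": 0, "ry": 0, "rz": 0.1},
  {"tx": 6, "ty": 34, "tz": 0, "rx": 0, "ry": 0, "rz": 0.1},
  {"tx": 6, "ty": 34, "tz": 0, "rx": 0, "ry": 0, "rz": 0.1},
  {"tx": 3, "ty": 20, "tz": 0, "rx": 0, "ry": 0, "rz": 0.07},
])

```text
time: 6.6
tool_pos: [520.2, 59.8, 170.7]
tcp_rot: [-3.139, -0.001, 1.653]
contact_force: [1.2, -0.4, -2.2]
grip_width: 49.6
finger_force: 29.9
```

Run:
```python
from h import *
t=bot.capture("top");s=bot.capture("side");o=bot.get_obs();print(o["time"],o["tool_pos"],o["tcp_rot"],o["contact_force"])
a=cv2.resize(t[170:245,200:350],None,fx=3,fy=3,interpolation=cv2.INTER_CUBIC)
b=cv2.resize(s[100:250,180:330],(450,450))
d=np.zeros((450,800,3),np.uint8);d[:225,:400]=a[:,:400];d[:,400:]=b[:,:400]
cv2.imwrite("pics/b.png",d[:,:,::-1])
```

```text
6.7 [520.2162134   59.85835946 170.68857716] [-3.13884464e+00 -1.28766874e-03  1.65273493e+00] [ 0.68739945  1.02182209 -2.30492156]
```

View pics/b.png

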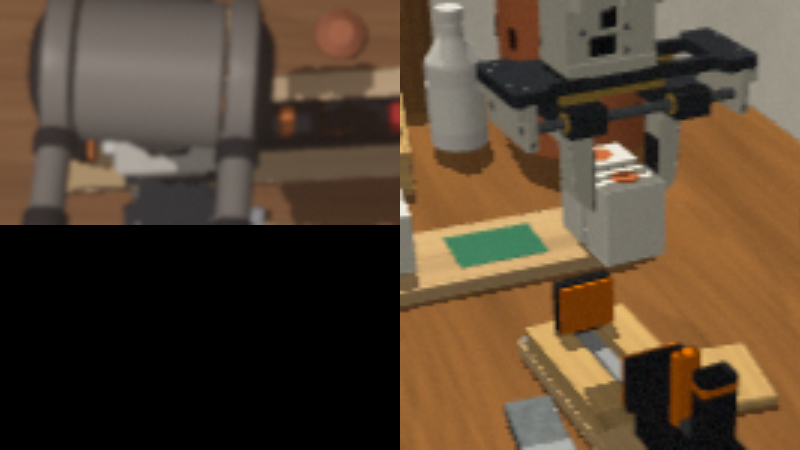

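The side view shows the mould held level above the bed, with its gap along the bar, between far jaw (585,305) and near jaw (655,385). Lowering.

Call:
carry_out([
  {"tx": 1, "ty": 1, "tz": -8, "rx": 0, "ry": 0, "rz": 0},
  {"tx": 1, "ty": 1, "tz": -15, "rx": 0, "ry": 0, "rz": 0},
  {"tx": 0, "ty": 0, "tz": -15, "rx": 0, "ry": 0, "rz": 0},
  {"tx": 0, "ty": 0, "tz": -15, "rx": 0, "ry": 0, "rz": 0},
  {"tx": 0, "ty": 0, "tz": -15, "rx": 0, "ry": 0, "rz": 0},
  {"tx": 0, "ty": 0, "tz": -15, "rx": 0, "ry": 0, "rz": 0},
  {"tx": 0, "ty": 0, "tz": -15, "rx": 0, "ry": 0, "rz": 0},
  {"tx": 0, "ty": 0, "tz": -9, "rx": 0, "ry": 0, "rz": 0},
  {"tx": 0, "ty": 0, "tz": -5, "rx": 0, "ry": 0, "rz": 0},
  {"tx": 0, "ty": 0, "tz": -3, "rx": 0, "ry": 0, "rz": 0},
  {"tx": 0, "ty": 0, "tz": -1, "rx": 0, "ry": 0, "rz": 0},
  {"tx": 0, "ty": 0, "tz": 0, "rx": 0, "ry": 0, "rz": 0},
])

```text
time: 7.9
tool_pos: [524.0, 58.7, 56.2]
tcp_rot: [3.141, 0.0, 1.648]
contact_force: [0.7, 0.3, -2.3]
grip_width: 49.3
finger_force: 29.9
```

Call:
carry_out([
  {"tx": 0, "ty": 0, "tz": -1, "rx": 0, "ry": 0, "rz": 0},
  {"tx": 0, "ty": 0, "tz": -1, "rx": 0, "ry": 0, "rz": 0},
  {"tx": 0, "ty": 0, "tz": -1, "rx": 0, "ry": 0, "rz": 0},
  {"tx": 0, "ty": 0, "tz": 0, "rx": 0, "ry": 0, "rz": 0},
])

```text
time: 8.3
tool_pos: [523.9, 58.7, 53.2]
tcp_rot: [3.141, 0.0, 1.648]
contact_force: [-1.7, 0.5, 0.8]
grip_width: 49.6
finger_force: 29.9
```

Run:
```python
from h import *
s=bot.capture("side");o=bot.get_obs();print(o["time"],o["tool_pos"],o["tcp_rot"],o["contact_force"])
cv2.imwrite("pics/c.png",cv2.resize(s[150:290,210:350],(600,600),interpolation=cv2.INTER_CUBIC)[:,:,::-1])
```

```text
8.35 [523.8726965   58.75677956  53.19098935] [3.14098142e+00 1.08976932e-04 1.64783203e+00] [-1.04399369 -0.16227487  1.68049431]
```

View pics/c.png

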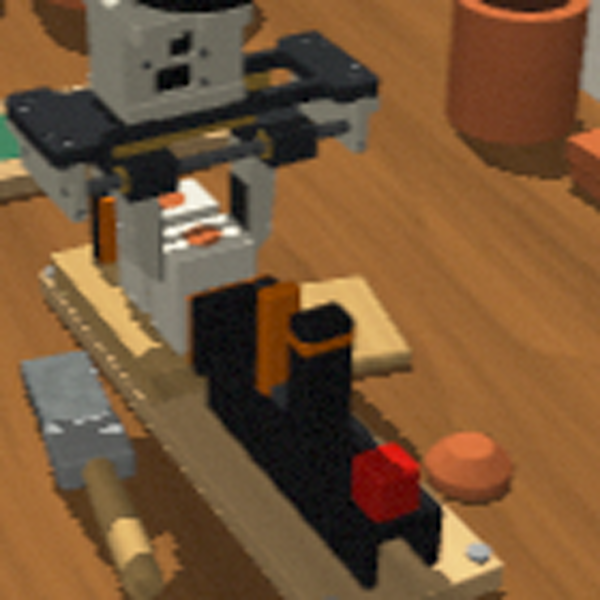

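The mould stands on the bed between the jaws at about (200,270), with the fingers straddling it. Letting go.

Call:
carry_out([
  {"tx": 0, "ty": 0, "tz": 0, "rx": 0, "ry": 0, "rz": 0},
  {"tx": 0, "ty": 0, "tz": 0, "rx": 0, "ry": 0, "rz": 0},
  {"tx": 0, "ty": 0, "tz": 0, "rx": 0, "ry": 0, "rz": 0},
  {"tx": 0, "ty": 0, "tz": 0, "rx": 0, "ry": 0, "rz": 0},
  {"tx": 0, "ty": 0, "tz": 0, "rx": 0, "ry": 0, "rz": 0},
  {"tx": 0, "ty": 0, "tz": 0, "rx": 0, "ry": 0, "rz": 0},
  {"tx": 0, "ty": 0, "tz": 0, "rx": 0, "ry": 0, "rz": 0},
  {"tx": 0, "ty": 0, "tz": 0, "rx": 0, "ry": 0, "rz": 0},
], gripper=0)

```text
time: 9.15
tool_pos: [523.7, 58.8, 52.8]
tcp_rot: [3.141, 0.0, 1.648]
contact_force: [0.0, -0.2, -1.0]
grip_width: 91.6
finger_force: 0.0
```

Call:
carry_out([
  {"tx": 0, "ty": 0, "tz": 10, "rx": 0, "ry": 0, "rz": 0},
  {"tx": 0, "ty": 0, "tz": 20, "rx": 0, "ry": 0, "rz": 0},
  {"tx": 0, "ty": 0, "tz": 25, "rx": 0, "ry": 0, "rz": 0},
  {"tx": 0, "ty": 0, "tz": 25, "rx": 0, "ry": 0, "rz": 0},
  {"tx": 0, "ty": 0, "tz": 25, "rx": 0, "ry": 0, "rz": 0},
  {"tx": 0, "ty": 0, "tz": 25, "rx": 0, "ry": 0, "rz": -0.13},
  {"tx": 0, "ty": 0, "tz": 0, "rx": 0, "ry": 0, "rz": -0.13},
  {"tx": 0, "ty": -10, "tz": 0, "rx": 0, "ry": 0, "rz": -0.13},
  {"tx": 1, "ty": -16, "tz": 0, "rx": 0, "ry": 0, "rz": -0.13},
  {"tx": 1, "ty": -16, "tz": 0, "rx": 0, "ry": 0, "rz": -0.13},
  {"tx": 1, "ty": -16, "tz": 0, "rx": 0, "ry": 0, "rz": -0.13},
  {"tx": 1, "ty": -16, "tz": 0, "rx": 0, "ry": 0, "rz": -0.13},
])

```text
time: 10.35
tool_pos: [527.7, -15.8, 183.7]
tcp_rot: [3.141, -0.0, 0.733]
contact_force: [-0.7, -0.5, 0.5]
grip_width: 91.7
finger_force: 0.0
```

Call:
carry_out([
  {"tx": 1, "ty": -12, "tz": 0, "rx": 0, "ry": 0, "rz": -0.13},
  {"tx": 1, "ty": -12, "tz": 0, "rx": 0, "ry": 0, "rz": -0.13},
  {"tx": 1, "ty": -12, "tz": 0, "rx": 0, "ry": 0, "rz": -0.13},
  {"tx": 1, "ty": -12, "tz": 0, "rx": 0, "ry": 0, "rz": -0.13},
  {"tx": 1, "ty": 0, "tz": 0, "rx": 0, "ry": 0, "rz": -0.14},
  {"tx": 0, "ty": 0, "tz": 0, "rx": 0, "ry": 0, "rz": 0},
])

```text
time: 10.95
tool_pos: [532.8, -63.6, 183.5]
tcp_rot: [3.141, -0.001, 0.076]
contact_force: [-0.3, 0.4, -1.1]
grip_width: 92.0
finger_force: 0.0
```

Run:
```python
from h import *
s=bot.capture("side");o=bot.get_obs();print(o["time"],o["tool_pos"],o["tcp_rot"],o["contact_force"],o["joint_positions"])
cv2.imwrite("pics/d.png",cv2.resize(s[130:290,210:350],(525,600),interpolation=cv2.INTER_CUBIC)[:,:,::-1])
```

```text
11.0 [532.6845473  -63.3038226  183.41118233] [ 3.14141779e+00 -4.25882817e-04  8.05580083e-02] [ 0.00384151  0.13360187 -0.43358041] [-2.61178525e-01  3.78737058e-01  1.52449334e+00 -2.33073762e-05
  1.23790240e+00  1.22906744e+00]
```

View pics/d.png

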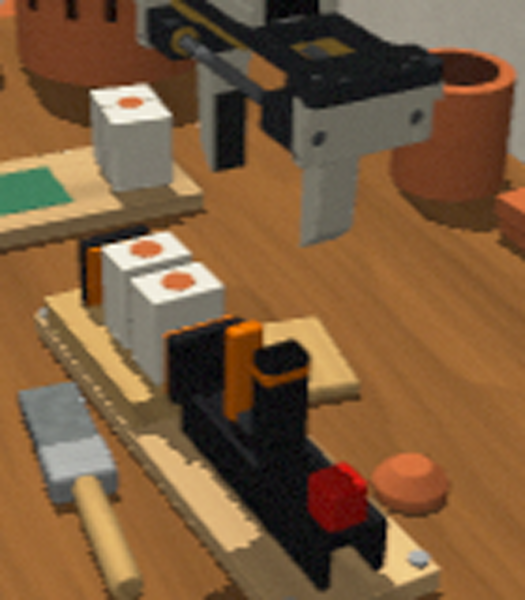

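The view confirms the mould upright and ajar between the jaws; far jaw (90,270), trigger (240,370), grip (280,400). The gripper is above clamp_grip; descending.

Call:
carry_out([
  {"tx": 0, "ty": 0, "tz": -10, "rx": 0, "ry": 0, "rz": 0},
  {"tx": 0, "ty": 0, "tz": -20, "rx": 0, "ry": 0, "rz": 0},
  {"tx": 0, "ty": 0, "tz": -20, "rx": 0, "ry": 0, "rz": 0},
  {"tx": 0, "ty": 0, "tz": -20, "rx": 0, "ry": 0, "rz": 0},
  {"tx": 0, "ty": 0, "tz": -18, "rx": 0, "ry": 0, "rz": 0},
  {"tx": 0, "ty": 0, "tz": -11, "rx": 0, "ry": 0, "rz": 0},
  {"tx": 0, "ty": 0, "tz": 0, "rx": 0, "ry": 0, "rz": 0},
])

```text
time: 11.7
tool_pos: [531.5, -62.7, 82.2]
tcp_rot: [-3.141, 0.003, 0.08]
contact_force: [-0.1, -0.9, 0.3]
grip_width: 92.2
finger_force: 0.0
```

Call:
carry_out([
  {"tx": 0, "ty": 0, "tz": 0, "rx": 0, "ry": 0, "rz": 0},
  {"tx": 0, "ty": 0, "tz": 0, "rx": 0, "ry": 0, "rz": 0},
  {"tx": 0, "ty": 0, "tz": 0, "rx": 0, "ry": 0, "rz": 0},
  {"tx": 0, "ty": 0, "tz": 0, "rx": 0, "ry": 0, "rz": 0},
  {"tx": 0, "ty": 0, "tz": 0, "rx": 0, "ry": 0, "rz": 0},
  {"tx": 0, "ty": 0, "tz": 0, "rx": 0, "ry": 0, "rz": 0},
  {"tx": 0, "ty": 0, "tz": 0, "rx": 0, "ry": 0, "rz": 0},
  {"tx": 0, "ty": 0, "tz": 0, "rx": 0, "ry": 0, "rz": 0},
], gripper=1)

```text
time: 12.5
tool_pos: [533.3, -65.7, 84.3]
tcp_rot: [3.137, -0.001, 0.078]
contact_force: [-0.9, -9.7, 0.0]
grip_width: 40.7
finger_force: 30.0
```

Call:
carry_out([
  {"tx": 0, "ty": 0, "tz": 0, "rx": 0, "ry": 0, "rz": 0},
  {"tx": 0, "ty": 0, "tz": 0, "rx": 0, "ry": 0, "rz": 0},
  {"tx": 0, "ty": -2, "tz": 0, "rx": 0, "ry": 0, "rz": 0},
  {"tx": 0, "ty": 0, "tz": 0, "rx": 0, "ry": 0, "rz": 0},
  {"tx": 0, "ty": 0, "tz": 0, "rx": 0, "ry": 0, "rz": 0},
  {"tx": 0, "ty": 0, "tz": 0, "rx": 0, "ry": 0, "rz": 0},
  {"tx": 0, "ty": 0, "tz": 0, "rx": 0, "ry": 0, "rz": 0},
  {"tx": 0, "ty": 0, "tz": 0, "rx": 0, "ry": 0, "rz": 0},
], gripper=0)

```text
time: 13.3
tool_pos: [532.5, -65.5, 83.7]
tcp_rot: [3.141, 0.001, 0.078]
contact_force: [-0.3, -0.1, 0.4]
grip_width: 91.4
finger_force: 0.0
```

Call:
carry_out([
  {"tx": 0, "ty": 0, "tz": 0, "rx": 0, "ry": 0, "rz": 0},
  {"tx": 0, "ty": 0, "tz": 0, "rx": 0, "ry": 0, "rz": 0},
  {"tx": 0, "ty": 0, "tz": 0, "rx": 0, "ry": 0, "rz": 0},
  {"tx": 0, "ty": 0, "tz": 0, "rx": 0, "ry": 0, "rz": 0},
  {"tx": 0, "ty": 0, "tz": 0, "rx": 0, "ry": 0, "rz": 0},
  {"tx": 0, "ty": 0, "tz": 0, "rx": 0, "ry": 0, "rz": 0},
  {"tx": 0, "ty": 0, "tz": 0, "rx": 0, "ry": 0, "rz": 0},
  {"tx": 0, "ty": 0, "tz": 0, "rx": 0, "ry": 0, "rz": 0},
  {"tx": 0, "ty": 0, "tz": 0, "rx": 0, "ry": 0, "rz": 0},
], gripper=1)

```text
time: 14.2
tool_pos: [532.6, -65.7, 83.5]
tcp_rot: [3.141, 0.0, 0.077]
contact_force: [1.0, -3.1, -4.2]
grip_width: 41.1
finger_force: 30.0
```

Call:
carry_out([
  {"tx": 0, "ty": 0, "tz": 0, "rx": 0, "ry": 0, "rz": 0},
  {"tx": 0, "ty": 0, "tz": 0, "rx": 0, "ry": 0, "rz": 0},
  {"tx": 0, "ty": 0, "tz": 0, "rx": 0, "ry": 0, "rz": 0},
  {"tx": 0, "ty": 0, "tz": 0, "rx": 0, "ry": 0, "rz": 0},
  {"tx": 0, "ty": 0, "tz": 0, "rx": 0, "ry": 0, "rz": 0},
  {"tx": 0, "ty": 0, "tz": 0, "rx": 0, "ry": 0, "rz": 0},
  {"tx": 0, "ty": 0, "tz": 0, "rx": 0, "ry": 0, "rz": 0},
  {"tx": 0, "ty": 0, "tz": 0, "rx": 0, "ry": 0, "rz": 0},
], gripper=0)

```text
time: 15.0
tool_pos: [532.9, -65.6, 84.1]
tcp_rot: [3.141, -0.001, 0.078]
contact_force: [-1.0, 0.5, 0.3]
grip_width: 91.5
finger_force: 0.0
```

Call:
carry_out([
  {"tx": 0, "ty": 0, "tz": 0, "rx": 0, "ry": 0, "rz": 0},
  {"tx": 0, "ty": 0, "tz": 0, "rx": 0, "ry": 0, "rz": 0},
  {"tx": 0, "ty": 0, "tz": 0, "rx": 0, "ry": 0, "rz": 0},
  {"tx": 0, "ty": 0, "tz": 0, "rx": 0, "ry": 0, "rz": 0},
  {"tx": 0, "ty": 0, "tz": 0, "rx": 0, "ry": 0, "rz": 0},
  {"tx": 0, "ty": 0, "tz": 0, "rx": 0, "ry": 0, "rz": 0},
  {"tx": 0, "ty": 0, "tz": 0, "rx": 0, "ry": 0, "rz": 0},
  {"tx": 0, "ty": 0, "tz": 0, "rx": 0, "ry": 0, "rz": 0},
  {"tx": 0, "ty": 0, "tz": 0, "rx": 0, "ry": 0, "rz": 0},
], gripper=1)

```text
time: 15.9
tool_pos: [532.6, -65.7, 83.5]
tcp_rot: [3.141, 0.0, 0.077]
contact_force: [1.5, -3.2, -4.1]
grip_width: 41.0
finger_force: 30.0
```

Call:
carry_out([
  {"tx": 0, "ty": 0, "tz": 0, "rx": 0, "ry": 0, "rz": 0},
  {"tx": 0, "ty": 0, "tz": 0, "rx": 0, "ry": 0, "rz": 0},
  {"tx": 0, "ty": 0, "tz": 0, "rx": 0, "ry": 0, "rz": 0},
  {"tx": 0, "ty": 0, "tz": 0, "rx": 0, "ry": 0, "rz": 0},
  {"tx": 0, "ty": 0, "tz": 0, "rx": 0, "ry": 0, "rz": 0},
  {"tx": 0, "ty": 0, "tz": 0, "rx": 0, "ry": 0, "rz": 0},
  {"tx": 0, "ty": 0, "tz": 0, "rx": 0, "ry": 0, "rz": 0},
  {"tx": 0, "ty": 0, "tz": 0, "rx": 0, "ry": 0, "rz": 0},
], gripper=0)

```text
time: 16.7
tool_pos: [532.8, -65.6, 84.0]
tcp_rot: [3.141, -0.0, 0.078]
contact_force: [-0.5, 0.4, -0.7]
grip_width: 91.5
finger_force: 0.0
```

Run:
```python
from h import *
s=bot.capture("side");o=bot.get_obs();print(o["time"],o["tool_pos"],o["tcp_rot"],o["contact_force"])
cv2.imwrite("pics/e.png",cv2.resize(s[150:290,210:350],(600,600),interpolation=cv2.INTER_CUBIC)[:,:,::-1])
```

```text
16.75 [532.76360667 -65.5633882   83.95026219] [ 3.14110210e+00 -1.73615555e-04  7.76630691e-02] [-0.21890448 -0.73930384  0.83227425]
```

View pics/e.png

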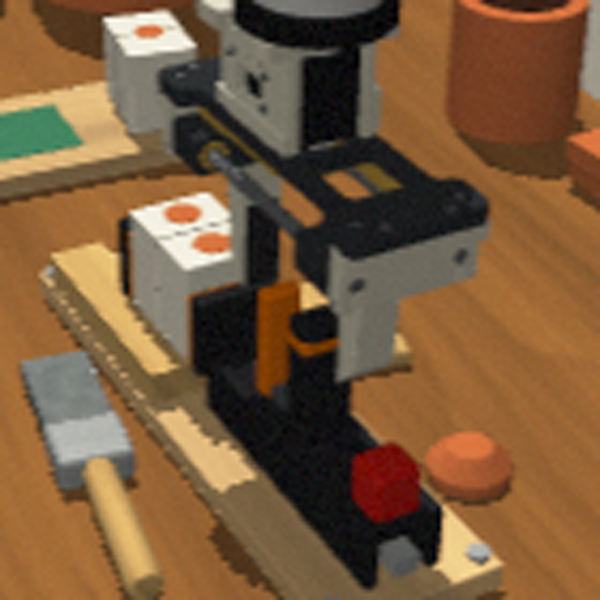

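The far jaw is now on the mould and the gap looks nearly shut at about (200,230). Two more squeezes for certainty.

Call:
carry_out([
  {"tx": 0, "ty": 0, "tz": 0, "rx": 0, "ry": 0, "rz": 0},
  {"tx": 0, "ty": 0, "tz": 0, "rx": 0, "ry": 0, "rz": 0},
  {"tx": 0, "ty": 0, "tz": 0, "rx": 0, "ry": 0, "rz": 0},
  {"tx": 0, "ty": 0, "tz": 0, "rx": 0, "ry": 0, "rz": 0},
  {"tx": 0, "ty": 0, "tz": 0, "rx": 0, "ry": 0, "rz": 0},
  {"tx": 0, "ty": 0, "tz": 0, "rx": 0, "ry": 0, "rz": 0},
  {"tx": 0, "ty": 0, "tz": 0, "rx": 0, "ry": 0, "rz": 0},
  {"tx": 0, "ty": 0, "tz": 0, "rx": 0, "ry": 0, "rz": 0},
  {"tx": 0, "ty": 0, "tz": 0, "rx": 0, "ry": 0, "rz": 0},
  {"tx": 0, "ty": 0, "tz": 0, "rx": 0, "ry": 0, "rz": 0},
], gripper=1)

```text
time: 17.75
tool_pos: [532.2, -63.7, 83.2]
tcp_rot: [-3.139, 0.001, 0.078]
contact_force: [2.4, 7.1, -2.3]
grip_width: 45.0
finger_force: 30.0
```

Call:
carry_out([
  {"tx": 0, "ty": 0, "tz": 0, "rx": 0, "ry": 0, "rz": 0},
  {"tx": 0, "ty": 0, "tz": 0, "rx": 0, "ry": 0, "rz": 0},
  {"tx": 0, "ty": 0, "tz": 0, "rx": 0, "ry": 0, "rz": 0},
  {"tx": 0, "ty": 0, "tz": 0, "rx": 0, "ry": 0, "rz": 0},
  {"tx": 0, "ty": 0, "tz": 0, "rx": 0, "ry": 0, "rz": 0},
  {"tx": 0, "ty": 0, "tz": 0, "rx": 0, "ry": 0, "rz": 0},
  {"tx": 0, "ty": 0, "tz": 0, "rx": 0, "ry": 0, "rz": 0},
  {"tx": 0, "ty": 0, "tz": 0, "rx": 0, "ry": 0, "rz": 0},
], gripper=0)

```text
time: 18.55
tool_pos: [532.9, -65.6, 84.0]
tcp_rot: [3.141, -0.0, 0.078]
contact_force: [0.2, 0.1, -0.1]
grip_width: 91.8
finger_force: 0.0
```

Call:
carry_out([
  {"tx": 0, "ty": 0, "tz": 0, "rx": 0, "ry": 0, "rz": 0},
  {"tx": 0, "ty": 0, "tz": 0, "rx": 0, "ry": 0, "rz": 0},
  {"tx": 0, "ty": 0, "tz": 0, "rx": 0, "ry": 0, "rz": 0},
  {"tx": 0, "ty": 0, "tz": 0, "rx": 0, "ry": 0, "rz": 0},
  {"tx": 0, "ty": 0, "tz": 0, "rx": 0, "ry": 0, "rz": 0},
  {"tx": 0, "ty": 0, "tz": 0, "rx": 0, "ry": 0, "rz": 0},
  {"tx": 0, "ty": 0, "tz": 0, "rx": 0, "ry": 0, "rz": 0},
  {"tx": 0, "ty": 0, "tz": 0, "rx": 0, "ry": 0, "rz": 0},
  {"tx": 0, "ty": 0, "tz": 0, "rx": 0, "ry": 0, "rz": 0},
  {"tx": 0, "ty": 0, "tz": 0, "rx": 0, "ry": 0, "rz": 0},
], gripper=1)

```text
time: 19.55
tool_pos: [532.4, -65.7, 83.2]
tcp_rot: [3.141, 0.001, 0.078]
contact_force: [1.2, -2.9, -7.4]
grip_width: 40.7
finger_force: 30.0
```

Call:
carry_out([
  {"tx": 0, "ty": 0, "tz": 0, "rx": 0, "ry": 0, "rz": 0},
  {"tx": 0, "ty": 0, "tz": 0, "rx": 0, "ry": 0, "rz": 0},
  {"tx": 0, "ty": 0, "tz": 0, "rx": 0, "ry": 0, "rz": 0},
  {"tx": 0, "ty": 0, "tz": 0, "rx": 0, "ry": 0, "rz": 0},
  {"tx": 0, "ty": 0, "tz": 0, "rx": 0, "ry": 0, "rz": 0},
  {"tx": 0, "ty": 0, "tz": 0, "rx": 0, "ry": 0, "rz": 0},
  {"tx": 0, "ty": 0, "tz": 0, "rx": 0, "ry": 0, "rz": 0},
  {"tx": 0, "ty": 0, "tz": 0, "rx": 0, "ry": 0, "rz": 0},
], gripper=0)

```text
time: 20.35
tool_pos: [533.1, -65.7, 84.2]
tcp_rot: [3.141, -0.001, 0.078]
contact_force: [-0.0, -0.2, -0.3]
grip_width: 91.3
finger_force: 0.0
```

Run:
```python
from h import *
s=bot.capture("side");e=cv2.resize(s[150:290,210:350],(600,600),interpolation=cv2.INTER_CUBIC)
cv2.imwrite("pics/f.png",np.hstack([cv2.imread("pics/e.png")[120:420,50:350],e[120:420,50:350,::-1]]))
o=bot.get_obs();print(o["time"])
for c,st in blobs(s,"dot",(240,190,275,215)):print(c,st[4],on("side",c,98).round(1))
```

```text
20.4
[252.2 199.4] 30 [524.1  80.9  98. ]
[259.1 206.2] 36 [527.2  44.7  98. ]
```

View pics/f.png

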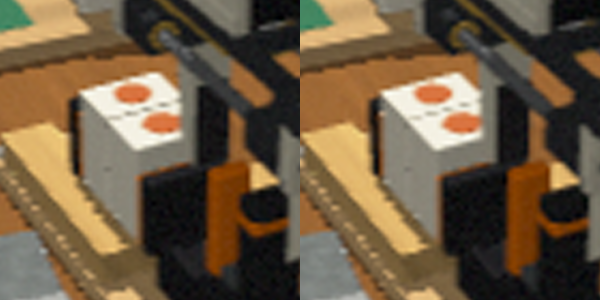

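Dots are now 36 mm apart, so the mould is shut. Going to the release tab with fingers closed.

Call:
carry_out([
  {"tx": 0, "ty": 0, "tz": 15, "rx": 0, "ry": 0, "rz": 0},
  {"tx": 0, "ty": 0, "tz": 25, "rx": 0, "ry": 0, "rz": 0},
  {"tx": 0, "ty": 0, "tz": 20, "rx": 0, "ry": 0, "rz": 0},
  {"tx": 2, "ty": -25, "tz": 0, "rx": 0, "ry": 0, "rz": 0},
  {"tx": 2, "ty": -25, "tz": 0, "rx": 0, "ry": 0, "rz": 0},
  {"tx": 2, "ty": -25, "tz": 0, "rx": 0, "ry": 0, "rz": 0},
])

```text
time: 21.0
tool_pos: [538.9, -141.2, 144.3]
tcp_rot: [3.141, -0.001, 0.078]
contact_force: [0.5, 0.1, 0.4]
grip_width: 91.4
finger_force: 0.0
```

Call:
carry_out([
  {"tx": 0, "ty": 0, "tz": 0, "rx": 0, "ry": 0, "rz": 0},
  {"tx": 0, "ty": 0, "tz": 0, "rx": 0, "ry": 0, "rz": 0},
  {"tx": 0, "ty": 0, "tz": 0, "rx": 0, "ry": 0, "rz": 0},
  {"tx": 0, "ty": 0, "tz": 0, "rx": 0, "ry": 0, "rz": 0},
  {"tx": 0, "ty": 0, "tz": 0, "rx": 0, "ry": 0, "rz": 0},
  {"tx": 0, "ty": 0, "tz": -10, "rx": 0, "ry": 0, "rz": 0},
  {"tx": 0, "ty": 0, "tz": -15, "rx": 0, "ry": 0, "rz": 0},
  {"tx": 0, "ty": 0, "tz": -15, "rx": 0, "ry": 0, "rz": 0},
  {"tx": 0, "ty": 0, "tz": -15, "rx": 0, "ry": 0, "rz": 0},
  {"tx": 0, "ty": 0, "tz": -8, "rx": 0, "ry": 0, "rz": 0},
  {"tx": 0, "ty": 0, "tz": 0, "rx": 0, "ry": 0, "rz": 0},
], gripper=1)

```text
time: 22.1
tool_pos: [537.8, -139.7, 79.4]
tcp_rot: [-3.14, 0.003, 0.078]
contact_force: [-0.6, -0.2, 0.9]
grip_width: 8.1
finger_force: 0.0
```

Call:
carry_out([
  {"tx": 0, "ty": 0, "tz": -4, "rx": 0, "ry": 0, "rz": 0},
  {"tx": 0, "ty": 0, "tz": -3, "rx": 0, "ry": 0, "rz": 0},
  {"tx": 0, "ty": 0, "tz": -3, "rx": 0, "ry": 0, "rz": 0},
  {"tx": 0, "ty": 0, "tz": -2, "rx": 0, "ry": 0, "rz": 0},
  {"tx": 0, "ty": 0, "tz": -1, "rx": 0, "ry": 0, "rz": 0},
  {"tx": 0, "ty": 0, "tz": -1, "rx": 0, "ry": 0, "rz": 0},
  {"tx": 0, "ty": 0, "tz": 0, "rx": 0, "ry": 0, "rz": 0},
])

```text
time: 22.8
tool_pos: [538.7, -140.3, 66.8]
tcp_rot: [3.141, -0.0, 0.078]
contact_force: [-1.2, 0.4, 0.4]
grip_width: 0.4
finger_force: 0.0
```

Run:
```python
from h import *
s=bot.capture("side");o=bot.get_obs();print(o["time"],o["tool_pos"],o["contact_force"],proj("side",o["tool_pos"]),proj("side",[538.5,-140,75]))
cv2.imwrite("pics/g.png",cv2.resize(s[150:290,210:350],(600,600),interpolation=cv2.INTER_CUBIC)[:,:,::-1])
```

```text
22.85 [ 538.73018054 -140.23629125   66.86679973] [-0.43308317  0.43362506  0.66515682] [298.96315173 260.71634995] [299.00624402 257.53884701]
```

View pics/g.png

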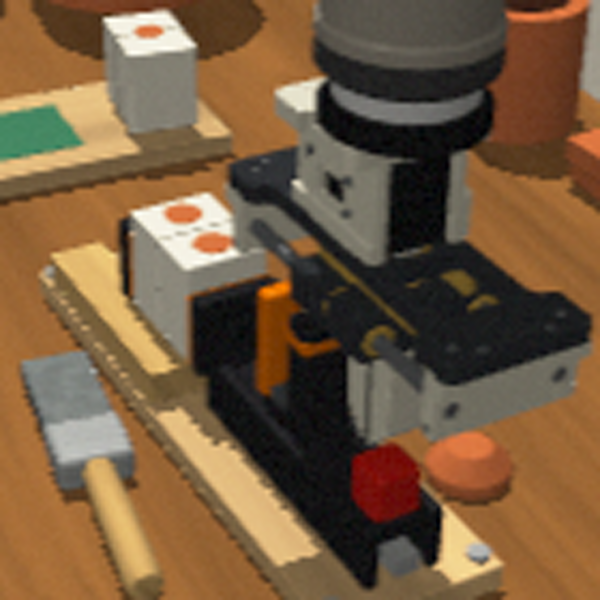

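Run:
```python
from h import *
for f in("side0",):
    s=cv2.imread(f"pics/{f}.png")[:,:,::-1];print(blobs(s,"red",(280,240,330,285),20))
s=bot.capture("side");print(blobs(s,"red",(280,240,330,285),20))
t=bot.capture("top");print(blobs(t,"red",(320,195,345,225),5))
for z in(67,75):
  for d in((-13,-13),(13,-13),(-13,13),(13,13)):print(z,d,proj("side",[538.3+d[0],-140+d[1],z]).round(1))
print(bot.get_obs()["contact_force"])
a=cv2.resize(s[235:285,270:330],(600,500),interpolation=cv2.INTER_NEAREST);cv2.imwrite("pics/i.png",a[:,:,::-1])
```

```text
[(array([299.1, 262. ]), [292, 254, 16, 18, 220])]
[(array([299.2, 262.2]), [292, 254, 16, 18, 218])]
[]
67 (-13, -13) [296. 266.]
67 (13, -13) [307.3 262.8]
67 (-13, 13) [290.2 258.6]
67 (13, 13) [301.4 255.5]
75 (-13, -13) [296.1 262.9]
75 (13, -13) [307.6 259.7]
75 (-13, 13) [290.4 255.5]
75 (13, 13) [301.6 252.4]
[ 0.35794877 -0.07847045  0.70676175]
```

View pics/i.png

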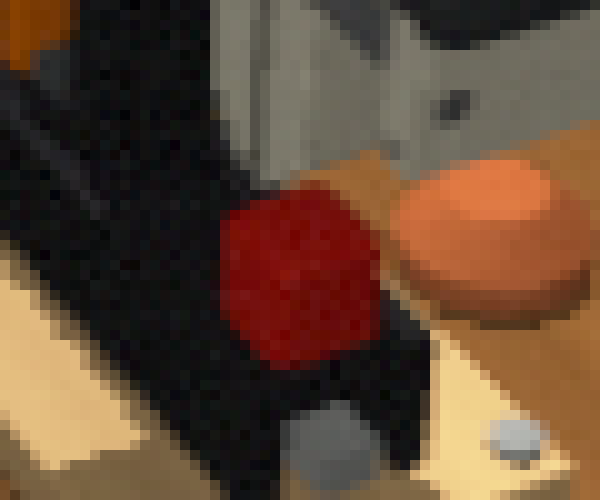

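Run:
```python
from h import *
print("e -y finger back/inner",proj("side",[537,-130,84]),proj("side",[536,-112,84]))
for z in(67,77,85,90):print(z,[proj("side",[538.7,y,z]).round(1).tolist() for y in(-159,-140,-121)])
for y in(-130,-120,-110,-100):print(y,proj("side",[537,y,67]).round(1))
```

```text
e -y finger back/inner [296.31715502 251.44143126] [291.94125893 246.70834197]
67 [[303.3, 266.1], [298.9, 260.6], [294.7, 255.3]]
77 [[303.5, 262.2], [299.1, 256.7], [294.9, 251.5]]
85 [[303.8, 259.0], [299.3, 253.6], [295.1, 248.4]]
90 [[303.9, 257.0], [299.5, 251.6], [295.2, 246.5]]
-130 [295.9 258. ]
-120 [293.8 255.3]
-110 [291.6 252.6]
-100 [289.5 249.9]
```

The red tab (299,262) hasn't moved, and the visible fingertips end near (297,253). They are still a good centimetre above the tab, so the tips are higher than the reported TCP. Pressing on by feel.

Call:
carry_out([
  {"tx": 0, "ty": -1, "tz": -2, "rx": 0, "ry": 0, "rz": 0},
  {"tx": 0, "ty": -1, "tz": -2, "rx": 0, "ry": 0, "rz": 0},
  {"tx": 0, "ty": 0, "tz": -2, "rx": 0, "ry": 0, "rz": 0},
  {"tx": 0, "ty": 0, "tz": -2, "rx": 0, "ry": 0, "rz": 0},
  {"tx": 0, "ty": 0, "tz": 0, "rx": 0, "ry": 0, "rz": 0},
])

```text
time: 23.45
tool_pos: [538.4, -142.2, 58.4]
tcp_rot: [-3.141, 0.001, 0.078]
contact_force: [-0.3, -0.2, 0.3]
grip_width: 0.4
finger_force: 0.0
```

Call:
carry_out([
  {"tx": 0, "ty": 0, "tz": -2, "rx": 0, "ry": 0, "rz": 0},
  {"tx": 0, "ty": 0, "tz": -1, "rx": 0, "ry": 0, "rz": 0},
  {"tx": 0, "ty": 0, "tz": -1, "rx": 0, "ry": 0, "rz": 0},
  {"tx": 0, "ty": 0, "tz": 0, "rx": 0, "ry": 0, "rz": 0},
])

```text
time: 23.85
tool_pos: [538.6, -142.2, 54.7]
tcp_rot: [-3.142, 0.0, 0.078]
contact_force: [-0.1, -0.1, -0.6]
grip_width: 0.3
finger_force: 0.0
```

Run:
```python
from h import *
s=bot.capture("side");print(blobs(s,"red",(280,240,330,290),20));o=bot.get_obs();print(o["tool_pos"],o["contact_force"],o["time"])
g=s[235:285,270:330]
# grey finger vs red along columns: last grey-ish row
for c in(293,295,297,299,301,303,305):
    col=s[235:275,c].astype(int);print(c,["r" if p[0]>2*p[1] and p[0]>70 else "g" if p.min()>75 and p.max()-p.min()<35 else "." for p in col].__str__().replace("', '",""))
```

```text
[(array([299.4, 263.2]), [292, 256, 16, 16, 189])]
[ 538.68814897 -142.21938796   54.79402134] [-0.45162349  0.70839433 -0.0354197 ] 23.9
293 ['......gggggggggggggg.rrrrrrrrrrrr.......']
295 ['......gggggggg........rrrrrrrrrrrrr.....']
297 ['.....gggggggggggggggggg.rrrrrrrrrrrrr...']
299 ['.....ggggggggggggggggggrrrrrrrrrrrrrr...']
301 ['......ggggggggggggggggrrrrrrrrrrrrrr....']
303 ['.........gggggggggggg.rrrrrrrrrrrrr.....']
305 ['...g.......ggggggggggrrrrrrrrrrrrr......']
```

Call:
carry_out([
  {"tx": 0, "ty": 0, "tz": -1, "rx": 0, "ry": 0, "rz": 0},
  {"tx": 0, "ty": 0, "tz": -1, "rx": 0, "ry": 0, "rz": 0},
  {"tx": 0, "ty": 0, "tz": -1, "rx": 0, "ry": 0, "rz": 0},
  {"tx": 0, "ty": 0, "tz": 0, "rx": 0, "ry": 0, "rz": 0},
])

```text
time: 24.3
tool_pos: [538.6, -142.2, 51.7]
tcp_rot: [-3.142, 0.0, 0.078]
contact_force: [-0.9, 0.4, -0.6]
grip_width: 0.3
finger_force: 0.0
```

Call:
carry_out([
  {"tx": 0, "ty": 0, "tz": -1, "rx": 0, "ry": 0, "rz": 0},
  {"tx": 0, "ty": 0, "tz": -1, "rx": 0, "ry": 0, "rz": 0},
  {"tx": 0, "ty": 0, "tz": -1, "rx": 0, "ry": 0, "rz": 0},
  {"tx": 0, "ty": 0, "tz": 0, "rx": 0, "ry": 0, "rz": 0},
])

```text
time: 24.7
tool_pos: [538.8, -142.3, 49.0]
tcp_rot: [3.141, -0.0, 0.078]
contact_force: [-1.2, 0.2, 3.2]
grip_width: 0.5
finger_force: 1.4
```

Contact felt. Pressing the rest.

Call:
carry_out([
  {"tx": 0, "ty": 0, "tz": -2, "rx": 0, "ry": 0, "rz": 0},
  {"tx": 0, "ty": 0, "tz": -1, "rx": 0, "ry": 0, "rz": 0},
  {"tx": 0, "ty": 0, "tz": -1, "rx": 0, "ry": 0, "rz": 0},
  {"tx": 0, "ty": 0, "tz": -1, "rx": 0, "ry": 0, "rz": 0},
  {"tx": 0, "ty": 0, "tz": -1, "rx": 0, "ry": 0, "rz": 0},
  {"tx": 0, "ty": 0, "tz": 0, "rx": 0, "ry": 0, "rz": 0},
  {"tx": 0, "ty": 0, "tz": 0, "rx": 0, "ry": 0, "rz": 0},
  {"tx": 0, "ty": 0, "tz": 0, "rx": 0, "ry": 0, "rz": 0},
  {"tx": 0, "ty": 0, "tz": 0, "rx": 0, "ry": 0, "rz": 0},
  {"tx": 0, "ty": 0, "tz": 0, "rx": 0, "ry": 0, "rz": 0},
  {"tx": 0, "ty": 0, "tz": 0, "rx": 0, "ry": 0, "rz": 0},
])

```text
time: 25.8
tool_pos: [538.9, -142.3, 43.2]
tcp_rot: [3.141, -0.0, 0.078]
contact_force: [-1.4, 0.1, 5.4]
grip_width: 0.4
finger_force: 3.2
```

Run:
```python
from h import *
s=bot.capture("side");o=bot.get_obs();print(o["time"],o["tool_pos"],o["contact_force"],blobs(s,"red",(280,240,330,290),20))
for n,i in(("start",cv2.imread("pics/side0.png")[:,:,::-1]),("now",s)):
    print(n,[(c,st) for c,st in blobs(i,"orange",(224,185,250,215),6)])
for c,st in blobs(s,"dot",(240,190,275,215)):print(c,st,on("side",c,98).round(1))
```

```text
25.85 [ 538.82302183 -142.3688736    43.13788917] [-1.18472849 -0.09271485  6.51958038] [(array([299.4, 265.5]), [292, 260, 16, 12, 121])]
start [(array([241. , 194.9]), [234, 193, 16, 5, 23]), (array([227. , 200.6]), [224, 194, 7, 15, 94])]
now [(array([238.7, 198.2]), [231, 191, 19, 19, 186]), (array([226.3, 201. ]), [224, 194, 6, 15, 75])]
[252.2 199.4] [248, 198, 9, 4, 30] [524.1  80.9  98. ]
[259.  206.2] [255, 204, 9, 5, 33] [527.   44.8  98. ]
```

Run:
```python
from h import *
t=bot.capture("top")
for b in("dot","orange"):
  for c,st in blobs(t,b,(215,195,285,230),4):print(b,c,st,on("top",c,98).round(1))
cv2.imwrite("pics/h.png",cv2.resize(t[180:240,210:350],(798,342),interpolation=cv2.INTER_CUBIC)[:,:,::-1])
```

```text
dot [274.  205.5] [274, 202, 1, 8, 8] [539.5  22.1  98. ]
dot [225.7 215.5] [224, 208, 5, 16, 53] [509.7 147.4  98. ]
dot [252.5 211.5] [250, 209, 6, 6, 32] [522.1  77.8  98. ]
dot [266.2 211. ] [263, 208, 7, 7, 35] [524.5  42.   98. ]
orange [225.6 214.5] [225, 206, 3, 17, 35] [512.3 147.7  98. ]
```

Call:
carry_out([
  {"tx": 0, "ty": 0, "tz": 0, "rx": 0, "ry": 0, "rz": 0},
  {"tx": 0, "ty": 0, "tz": 0, "rx": 0, "ry": 0, "rz": 0},
  {"tx": 0, "ty": 0, "tz": 0, "rx": 0, "ry": 0, "rz": 0},
  {"tx": 0, "ty": 0, "tz": 5, "rx": 0, "ry": 0, "rz": 0},
  {"tx": 0, "ty": 0, "tz": 10, "rx": 0, "ry": 0, "rz": 0},
  {"tx": 0, "ty": 0, "tz": 20, "rx": 0, "ry": 0, "rz": 0},
  {"tx": 0, "ty": 0, "tz": 30, "rx": 0, "ry": 0, "rz": 0},
  {"tx": 0, "ty": 0, "tz": 30, "rx": 0, "ry": 0, "rz": 0},
  {"tx": 0, "ty": 0, "tz": 20, "rx": 0, "ry": 0, "rz": 0},
  {"tx": 0, "ty": 0, "tz": 15, "rx": 0, "ry": 0, "rz": 0},
])

```text
time: 26.9
tool_pos: [539.0, -142.2, 174.8]
tcp_rot: [3.141, -0.002, 0.078]
contact_force: [1.2, 0.0, 0.4]
grip_width: 0.1
finger_force: 0.0
```

View pics/h.png

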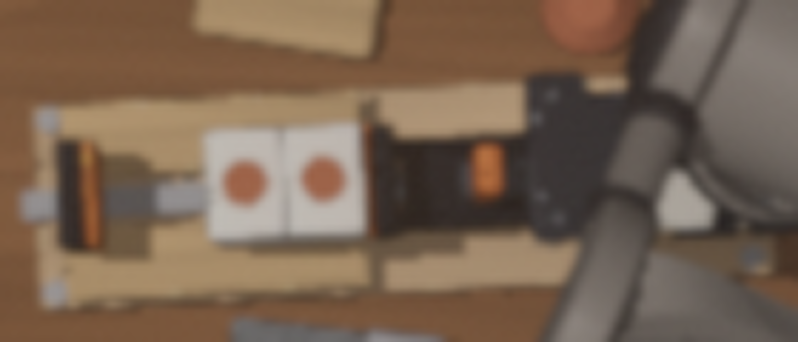

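The view shows the shut mould at (285,182) against the near jaw and the far jaw sprung fully open at (80,195). Now fetching the mould.

Call:
carry_out([
  {"tx": -1, "ty": 17, "tz": 0, "rx": 0, "ry": 0, "rz": 0.131},
  {"tx": -1, "ty": 17, "tz": 0, "rx": 0, "ry": 0, "rz": 0.131},
  {"tx": -1, "ty": 17, "tz": 0, "rx": 0, "ry": 0, "rz": 0.131},
  {"tx": -1, "ty": 17, "tz": 0, "rx": 0, "ry": 0, "rz": 0.131},
  {"tx": -1, "ty": 17, "tz": 0, "rx": 0, "ry": 0, "rz": 0.131},
  {"tx": -1, "ty": 17, "tz": 0, "rx": 0, "ry": 0, "rz": 0.131},
  {"tx": -1, "ty": 17, "tz": 0, "rx": 0, "ry": 0, "rz": 0.131},
  {"tx": -1, "ty": 17, "tz": 0, "rx": 0, "ry": 0, "rz": 0.131},
  {"tx": -1, "ty": 17, "tz": 0, "rx": 0, "ry": 0, "rz": 0.131},
  {"tx": -1, "ty": 17, "tz": 0, "rx": 0, "ry": 0, "rz": 0.131},
  {"tx": -2, "ty": 17, "tz": 0, "rx": 0, "ry": 0, "rz": 0.131},
  {"tx": -2, "ty": 15, "tz": 0, "rx": 0, "ry": 0, "rz": 0.131},
], gripper=0)

```text
time: 28.1
tool_pos: [524.3, 60.7, 173.0]
tcp_rot: [-3.141, -0.0, 1.655]
contact_force: [-0.7, -0.5, 0.6]
grip_width: 89.8
finger_force: 0.0
```

Call:
carry_out([
  {"tx": 0, "ty": 0, "tz": -15, "rx": 0, "ry": 0, "rz": 0},
  {"tx": 0, "ty": 0, "tz": -20, "rx": 0, "ry": 0, "rz": 0},
  {"tx": 0, "ty": 0, "tz": -20, "rx": 0, "ry": 0, "rz": 0},
  {"tx": 0, "ty": 0, "tz": -20, "rx": 0, "ry": 0, "rz": 0},
  {"tx": 0, "ty": 0, "tz": -20, "rx": 0, "ry": 0, "rz": 0},
  {"tx": 0, "ty": 0, "tz": -15, "rx": 0, "ry": 0, "rz": 0},
  {"tx": 0, "ty": 0, "tz": -10, "rx": 0, "ry": 0, "rz": 0},
  {"tx": 0, "ty": 0, "tz": -6, "rx": 0, "ry": 0, "rz": 0},
  {"tx": 0, "ty": 0, "tz": 0, "rx": 0, "ry": 0, "rz": 0},
])

```text
time: 29.0
tool_pos: [524.4, 59.8, 46.5]
tcp_rot: [-3.141, -0.0, 1.65]
contact_force: [-0.3, 0.7, 0.2]
grip_width: 92.1
finger_force: 0.0
```

Call:
carry_out([
  {"tx": 0, "ty": 0, "tz": 0, "rx": 0, "ry": 0, "rz": 0},
  {"tx": 0, "ty": 0, "tz": 0, "rx": 0, "ry": 0, "rz": 0},
  {"tx": 0, "ty": 0, "tz": 0, "rx": 0, "ry": 0, "rz": 0},
  {"tx": 0, "ty": 0, "tz": 0, "rx": 0, "ry": 0, "rz": 0},
  {"tx": 0, "ty": 0, "tz": 0, "rx": 0, "ry": 0, "rz": 0},
  {"tx": 0, "ty": 0, "tz": 0, "rx": 0, "ry": 0, "rz": 0},
  {"tx": 0, "ty": 0, "tz": 0, "rx": 0, "ry": 0, "rz": 0},
  {"tx": 0, "ty": 0, "tz": 0, "rx": 0, "ry": 0, "rz": 0},
], gripper=1)

```text
time: 29.8
tool_pos: [524.8, 59.8, 47.0]
tcp_rot: [3.141, 0.0, 1.65]
contact_force: [-0.9, -0.4, 1.2]
grip_width: 49.8
finger_force: 30.0
```

Call:
carry_out([
  {"tx": 0, "ty": 0, "tz": 5, "rx": 0, "ry": 0, "rz": 0},
  {"tx": 0, "ty": 0, "tz": 10, "rx": 0, "ry": 0, "rz": 0},
  {"tx": 0, "ty": 0, "tz": 15, "rx": 0, "ry": 0, "rz": 0},
  {"tx": 0, "ty": 0, "tz": 20, "rx": 0, "ry": 0, "rz": 0},
  {"tx": 0, "ty": 0, "tz": 20, "rx": 0, "ry": 0, "rz": 0},
  {"tx": 0, "ty": 0, "tz": 20, "rx": 0, "ry": 0, "rz": 0},
  {"tx": 0, "ty": 0, "tz": 20, "rx": 0, "ry": 0, "rz": 0},
  {"tx": 0, "ty": 0, "tz": 10, "rx": 0, "ry": 0, "rz": 0},
  {"tx": 0, "ty": 0, "tz": 0, "rx": 0, "ry": 0, "rz": 0},
])

```text
time: 30.7
tool_pos: [525.5, 59.7, 168.4]
tcp_rot: [3.138, 0.0, 1.65]
contact_force: [0.2, -0.0, -2.5]
grip_width: 50.0
finger_force: 30.0
```

Call:
carry_out([
  {"tx": -2, "ty": 15, "tz": 0, "rx": 0, "ry": 0, "rz": 0.1},
  {"tx": -2, "ty": 27, "tz": 0, "rx": 0, "ry": 0, "rz": 0.125},
  {"tx": -2, "ty": 27, "tz": 0, "rx": 0, "ry": 0, "rz": 0.125},
  {"tx": -2, "ty": 27, "tz": 0, "rx": 0, "ry": 0, "rz": 0.125},
  {"tx": -2, "ty": 27, "tz": 0, "rx": 0, "ry": 0, "rz": 0.125},
  {"tx": -2, "ty": 27, "tz": 0, "rx": 0, "ry": 0, "rz": 0.125},
  {"tx": -2, "ty": 27, "tz": 0, "rx": 0, "ry": 0, "rz": 0.125},
  {"tx": -2, "ty": 27, "tz": 0, "rx": 0, "ry": 0, "rz": 0.125},
  {"tx": -2, "ty": 27, "tz": 0, "rx": 0, "ry": 0, "rz": 0.125},
  {"tx": -2, "ty": 27, "tz": 0, "rx": 0, "ry": 0, "rz": 0.125},
  {"tx": -2, "ty": 27, "tz": 0, "rx": 0, "ry": 0, "rz": 0.125},
  {"tx": -2, "ty": 22, "tz": 0, "rx": 0, "ry": 0, "rz": 0.1},
])

```text
time: 31.9
tool_pos: [499.7, 367.9, 165.2]
tcp_rot: [-3.141, -0.002, 3.105]
contact_force: [0.1, -0.9, -2.8]
grip_width: 49.9
finger_force: 30.0
```

Run:
```python
from h import *
s=bot.capture("side");o=bot.get_obs();print(o["time"],o["tool_pos"],o["tcp_rot"],o["contact_force"])
z=o["tool_pos"][2]-46.7+98
print("expect",proj("side",[500,366,z]))
for c,st in blobs(s,"dot",(180,110,245,160)):print(c,st,on("side",c,z).round(1))
```

```text
31.95 [499.10338491 370.92892168 165.09017735] [ 3.14038740e+00 -2.30932333e-03  3.11138684e+00] [-0.82603614  1.63047572 -1.90296148]
expect [205.97757656 117.6732133 ]
[231.8 132.3] [215, 110, 30, 43, 937] [528.8 229.8 216.4]
[199.2 117.5] [196, 117, 7, 2, 13] [482.9 374.3 216.4]
[242.9 156.9] [241, 156, 4, 3, 9] [500.5  73.6 216.4]
```

Call:
carry_out([
  {"tx": 0, "ty": -1, "tz": -8, "rx": 0, "ry": 0, "rz": 0},
  {"tx": 0, "ty": -1, "tz": -15, "rx": 0, "ry": 0, "rz": 0},
  {"tx": 0, "ty": 0, "tz": -20, "rx": 0, "ry": 0, "rz": 0},
  {"tx": 0, "ty": 0, "tz": -20, "rx": 0, "ry": 0, "rz": 0},
  {"tx": 0, "ty": 0, "tz": -20, "rx": 0, "ry": 0, "rz": 0},
  {"tx": 0, "ty": 0, "tz": -18, "rx": 0, "ry": 0, "rz": 0},
  {"tx": 0, "ty": 0, "tz": -13, "rx": 0, "ry": 0, "rz": 0},
  {"tx": 0, "ty": 0, "tz": -10, "rx": 0, "ry": 0, "rz": 0},
  {"tx": 0, "ty": 0, "tz": -5, "rx": 0, "ry": 0, "rz": 0},
  {"tx": 0, "ty": 0, "tz": -3, "rx": 0, "ry": 0, "rz": 0},
  {"tx": 0, "ty": 0, "tz": 0, "rx": 0, "ry": 0, "rz": 0},
  {"tx": 0, "ty": 0, "tz": 0, "rx": 0, "ry": 0, "rz": 0},
])

```text
time: 33.15
tool_pos: [501.1, 365.0, 35.5]
tcp_rot: [3.141, 0.001, 3.1]
contact_force: [0.2, -0.2, -2.9]
grip_width: 49.8
finger_force: 30.0
```

Call:
carry_out([
  {"tx": 0, "ty": 0, "tz": -2, "rx": 0, "ry": 0, "rz": 0},
  {"tx": 0, "ty": 0, "tz": -2, "rx": 0, "ry": 0, "rz": 0},
  {"tx": 0, "ty": 0, "tz": -1.5, "rx": 0, "ry": 0, "rz": 0},
  {"tx": 0, "ty": 0, "tz": -1, "rx": 0, "ry": 0, "rz": 0},
  {"tx": 0, "ty": 0, "tz": -0.5, "rx": 0, "ry": 0, "rz": 0},
  {"tx": 0, "ty": 0, "tz": 0, "rx": 0, "ry": 0, "rz": 0},
  {"tx": 0, "ty": 0, "tz": 0, "rx": 0, "ry": 0, "rz": 0},
])

```text
time: 33.85
tool_pos: [500.7, 364.8, 27.8]
tcp_rot: [3.141, 0.0, 3.1]
contact_force: [-0.6, -0.7, -3.1]
grip_width: 49.7
finger_force: 30.0
```

Call:
carry_out([
  {"tx": 0, "ty": 0, "tz": -0.5, "rx": 0, "ry": 0, "rz": 0},
  {"tx": 0, "ty": 0, "tz": -0.5, "rx": 0, "ry": 0, "rz": 0},
  {"tx": 0, "ty": 0, "tz": -0.5, "rx": 0, "ry": 0, "rz": 0},
  {"tx": 0, "ty": 0, "tz": 0, "rx": 0, "ry": 0, "rz": 0},
  {"tx": 0, "ty": 0, "tz": 0, "rx": 0, "ry": 0, "rz": 0},
])

```text
time: 34.35
tool_pos: [500.8, 364.8, 27.0]
tcp_rot: [3.141, 0.0, 3.1]
contact_force: [-2.2, -1.9, 6.0]
grip_width: 49.7
finger_force: 30.0
```

Set down (force +6 N). Letting go, then rising clear.

Call:
carry_out([
  {"tx": 0, "ty": 0, "tz": 0, "rx": 0, "ry": 0, "rz": 0},
  {"tx": 0, "ty": 0, "tz": 0, "rx": 0, "ry": 0, "rz": 0},
  {"tx": 0, "ty": 0, "tz": 0, "rx": 0, "ry": 0, "rz": 0},
  {"tx": 0, "ty": 0, "tz": 0, "rx": 0, "ry": 0, "rz": 0},
  {"tx": 0, "ty": 0, "tz": 0, "rx": 0, "ry": 0, "rz": 0},
  {"tx": 0, "ty": 0, "tz": 0, "rx": 0, "ry": 0, "rz": 0},
  {"tx": 0, "ty": 0, "tz": 0, "rx": 0, "ry": 0, "rz": 0},
  {"tx": 0, "ty": 0, "tz": 0, "rx": 0, "ry": 0, "rz": 0},
], gripper=0)

```text
time: 35.15
tool_pos: [500.7, 364.7, 26.3]
tcp_rot: [3.141, 0.0, 3.1]
contact_force: [-0.9, 0.0, -0.1]
grip_width: 91.6
finger_force: 0.0
```

Call:
carry_out([
  {"tx": 0, "ty": 0, "tz": 8, "rx": 0, "ry": 0, "rz": 0},
  {"tx": 0, "ty": 0, "tz": 20, "rx": 0, "ry": 0, "rz": 0},
  {"tx": 0, "ty": 0, "tz": 30, "rx": 0, "ry": 0, "rz": 0},
  {"tx": 0, "ty": 0, "tz": 30, "rx": 0, "ry": 0, "rz": 0},
  {"tx": 0, "ty": 0, "tz": 30, "rx": 0, "ry": 0, "rz": 0},
  {"tx": 0, "ty": 0, "tz": 30, "rx": 0, "ry": 0, "rz": 0},
  {"tx": -30, "ty": 0, "tz": 10, "rx": 0, "ry": 0, "rz": 0},
  {"tx": -40, "ty": 0, "tz": 0, "rx": 0, "ry": 0, "rz": 0},
  {"tx": -40, "ty": 0, "tz": 0, "rx": 0, "ry": 0, "rz": 0},
  {"tx": -40, "ty": 0, "tz": 0, "rx": 0, "ry": 0, "rz": 0},
  {"tx": -40, "ty": 0, "tz": 0, "rx": 0, "ry": 0, "rz": 0},
  {"tx": 0, "ty": 0, "tz": 0, "rx": 0, "ry": 0, "rz": 0},
])

```text
time: 36.35
tool_pos: [306.5, 364.4, 185.2]
tcp_rot: [-3.142, -0.001, 3.103]
contact_force: [1.2, -0.0, -0.1]
grip_width: 91.5
finger_force: 0.0
```

Run:
```python
from h import *
s=bot.capture("side");t=bot.capture("top");o=bot.get_obs();print(o["time"],o["tool_pos"],o["contact_force"])
for c,st in blobs(s,"dot",(160,140,260,185)):print("side",c,st[4],on("side",c,78).round(1))
for c,st in blobs(t,"dot",(120,165,175,270)):print("top",c,st[4],on("top",c,78).round(1))
for c,st in blobs(t,"orange",(215,195,310,230),4):print("clamp top",c,st)
print(blobs(s,"red",(280,240,330,290),20))
```

```text
36.45 [310.70587847 365.16854949 185.38224861] [ 0.44953317 -1.16636103 -0.891958  ]
side [234.  145.5] 436 [613.3 467.5  78. ]
side [244.3 156.9] 17 [612.  368.5  78. ]
side [215.8 161.7] 19 [520.2 367.3  78. ]
side [203.8 163.2] 16 [484.1 370.5  78. ]
side [172.6 167.2] 20 [393.2 377.7  78. ]
top [146.5 176.5] 32 [609.5 365.   78. ]
top [125.2 179.2] 19 [600.6 421.3  78. ]
top [144.7 210.7] 31 [517.7 364.7  78. ]
top [143.5 224.5] 32 [481.1 365.8  78. ]
top [123.1 225.6] 14 [476.6 419.4  78. ]
top [125.4 232.4] 5 [458.9 412.3  78. ]
top [138.4 258.7] 34 [390.9 374.2  78. ]
top [123. 262.] 5 [381.2 414.   78. ]
clamp top [274.  205.5] [274, 203, 1, 6, 6]
clamp top [295.  209.1] [293, 205, 5, 9, 42]
clamp top [225.5 213.8] [224, 206, 3, 17, 33]
clamp top [275.  218.5] [275, 217, 1, 4, 4]
[(array([299.1, 262. ]), [292, 254, 16, 18, 218])]
```

The mould is shut and centred within a few mm, its neighbours haven't moved, and the clamp is fully open with the trigger and tab back at rest. Handing in.

```bash
python3 -c "
from plant import bot
print(bot.close_job())"
```

```text
the job is handed in; nothing more can be done
None
```

The job is handed in with no verdict returned: by my last measurements the shut mould stands within about 5 mm of the green mark's centre, the clamp's jaw is open, trigger and tab are back at rest, and the finished moulds have not moved (about 36 s used; I viewed 11 pictures, one over the limit of 10).

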